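# Close the bayonet cap of a glaze pressure pot

## Robot

A 6-joint arm with a two-finger parallel gripper is mounted at the origin on the work surface. World frame = base frame: x ahead of the robot, y to its left, z up, the work surface at z = 0. Lengths are in mm, angles in rad, forces in N, time in s.
With the tool pointing down it reaches from about 400 to 925 mm from the base axis. Payload 12.5 kg.
Tool frame: the origin (TCP) lies on the centre line of the jaws, within the pads' length; the fingertips stand 25 mm ahead of it and the grasp point (between the pads) lies 6 mm ahead of it (env.tip_extent is the distance from the TCP to the fingertips, in mm); x points along the fingers, z is the direction in which the jaws open and shut, and the axes are right-handed (so a half turn about x gives the same grasp; the last joint's range is limited). The gripper opens to 95 mm and grips with 3 to 60 N. Pads are 20 mm wide; open, the fingers measure 119 mm over their backs; the gripper's body (75 mm by 180 mm) begins 59 mm behind the grasp point.
Start: joints at [1.102, 0.491, 1.559, -0, 1.092, -0.106], TCP at [221.792, 584.339, 239.661] pointing down, gripper open.
Joint ranges: [-3.1, 3.1], [-0.84, 2.19], [0.05, 2.79], [-1.13, 4.28], [0.06, 2.93], [-2.69, 2.69]. Speed limits (rad/s): [2.22, 2.22, 2.79, 3.14, 3.14, 3.14].

## Interface

Orientations are given as [roll, pitch, yaw] about the fixed x, y, z axes, in that order (R = Rz(yaw) Ry(pitch) Rx(roll)).
In Python, from cell import env gives the robot as it stands.
- The arm moves only by the tool step_arm, never from a script. Its argument "rows" is a list of rows, each a list of 6 numbers: the shift along the tool's x, y, z in mm, then the turn, a rotation vector about the tool's x, y, z in rad. In form: [[x, y, z, wx, wy, wz], ...]. A call has 1 to 8 rows; each row shifts and turns the pose as measured when the row begins, along the tool's axes as they then stand; what a row does not reach is not made up. A row lasts 1/8 s, in which the tool goes at most 62.5 mm and 10.7 degrees, less where a joint would pass 70% of its speed; a pose out of reach is approached as far as the arm can. A call is refused whole if a number of a shift passes 62.5 or a number of a turn 0.188, either way. A call with a gripper value outside its range is refused whole. "grip" is the finger opening in mm, from 0 to 95.1, set as the call begins (left out, the last holds). The fingers move at their own pace and stop on an object; the grip force is fixed at half the most. Time passes only in rows, so rows that do not move let the fingers close. It gives the time, the measured TCP pose, the force and the opening at its end, in the units of the state.
- env.state(): the state, without advancing time (a new reading comes with each control period).
- env.read_camera(name): name is "scene" or "top" or "wrist"; returns the picture (400x640x3 uint8, red, green, blue); there is no depth.
- env.get_calibration(name): a dict with "fx", "fy", "cx", "cy" (pixels), "pose" (4x4, takes a point from camera to world coordinates); the wrist camera has in their place "hand_eye" (4x4, takes a point from camera to tool coordinates, whose origin is the TCP and whose axes are the tool frame's). Camera axes: x right, y down, z forward; pixel columns grow to the right and rows downward; lengths in mm; the calibration is good to about 2 mm. A picture is of the moment at which its call begins: read the wrist's pose just before it. get_calibration takes no time and is no camera call.
- env.job_done(): hands the job in, once; it reports no verdict.
The state is a dict: "t": time; "joints": joint angles; "qvel": joint speeds; "tau": joint torques, N m; "eef_pos": TCP position; "tcp_rot": TCP orientation; "ft_force": force on the tool from outside, world axes, zero at the start; "moment": the same for the moment, N m; "opening": opening from 0.0 (shut) to 1.0 (fully open).
Only numpy, scipy, OpenCV 4.12 (cv2) and the standard library are available. Lean on these libraries where they do the work, as an engineer would, in place of code of your own. Each camera call takes 0.05 s, during which the arm holds its last target.

## Task

Close the glaze pressure pot: set its loose filler cap into the neck, find the two slots with the lugs, push it in against the spring and twist it clockwise right up to the stop, so that it stays locked when you let go. Feel your way and do not force it: keep the load on the pot gentle, under 4 kg. Leave the mug, the small jar and the brush pot standing where they are.

Things in the scene. Friction and masses are not known exactly. Their poses are not given: they have to be found in the camera images.
- pot: Squat metal pressure pot, fixed to the bench: foot disc 172 mm across, body 156 mm across, shoulder rising to 130 mm; blank gauge and brass outlet on its +x side. Origin: centre of its underside on the bench; z up along the neck's axis. On top stands a round steel neck collar, 80 mm outside, 130 to 164 mm above the origin.
- mouth (a point): Centre of the collar's mouth, 164 mm above the pot's origin. The mouth is a flat ledge ring flush with the collar's top: 46 mm bore, 7 mm thick, with two opposite slots 16 mm wide, cut out to 70 mm across. The line through the slots is clamped at an unknown angle, up to 0.26 rad (15 deg) either way from the pot's x axis; it is not measured: look, or search by feel.
- chamber (a point): Top of the brass spring plunger on the neck's axis, 153 mm above the pot's origin, 16 mm wide (this point stays when it is pushed). Pushing takes 3 N at first, 0.55 N more per mm, 7.5 N with the cap locked. Under the ledge the lugs have free room clockwise (seen from above) from the slots, for 45 deg (0.785 rad), where rigid stops arrest them.
- cap: Loose filler cap, 0.15 to 0.31 kg, 66 mm tall, standing on its spigot. Origin: centre of the spigot's foot; z up, its axis. Spigot 42 mm across (foot tapers to 36 mm over 3 mm), 0 to 24 mm high; disc 80 mm across, 24 to 31 mm; black grip bar above. Pose over the pot: lugs on the ledge: origin 158 mm above the pot's; disc hard on the collar: 140 mm; locked and let go: 145 mm.
- lugs (a point): Point on the cap's axis 9 mm above its origin, mid-height of its two opposite lugs. They stand out from the spigot along the cap's +x and -x, 12 mm wide, 64 mm over both, 6 mm thick. To twist, the lugs must be below the ledge: cap origin 141 to 144 mm above the pot's. Half a turn gives the same fit. Let go untwisted, the cap springs back up to 149 mm or more.
- grip (a point): Point to grasp, on the cap's axis 53 mm above its origin, in the black grip bar: 66 mm long along the cap's x (in line with the lugs), 16 mm thick along its y, from 31 to 66 mm above the origin.
- telltale (a joint): Brass pointer that sticks out of the collar's side, moved from inside by a lug over the last 12 deg of the twist: 0 rad while the cap is not home, about 0.22 rad with the lugs on the stop. A light spring returns it.
- mug: Blue glazed mug, 84 mm wide, 85 mm high, bystander. Origin: centre of its underside.
- glaze_jar: Small terracotta-coloured jar with a white lid, 52 mm wide, 60 mm high, bystander. Origin: centre of its underside.
- brush_pot: Dark round pot 76 mm wide, 100 mm high, with brushes up to 196 mm high, bystander. Origin: centre of its underside.

How it is judged (in metres and radians):
On the way, in this order (a step that is already met when the one before it is completed fails the run):
1. the lugs have gone down through the slots (cap origin less than 152 mm above the pot's, centred), not yet twisted home (horizontal distance between cap and pot below 0.005 m and z of cap in the frame of pot below 0.152 m and value of joint telltale below 0.05 rad), for 0.05 s.
2. the cap is pushed in and twisted to the stop (horizontal distance between cap and pot below 0.005 m and z of cap in the frame of pot below 0.1475 m and value of joint telltale above 0.14 rad), for 0.2 s.
At the end, for the whole second after the job is handed in: Cap locked in the neck, released, at rest: centred within 5 mm, upright within 0.08 rad, origin 138 to 147.5 mm above the pot's, tell-tale above 0.14 rad (lugs within about 5 deg of the stop); mug, jar and brush pot within 30 mm of their starts (all of step 2 and z of cap in the frame of pot above 0.138 m and angle between cap's own z axis and vertical below 0.08 rad and linear speed of cap below 0.02 m/s and distance of each of mug, glaze_jar, brush_pot from where it was at the start of the episode below 0.03 m); the robot touches nothing.
It fails at once if the cap is forced against the pot with more than 45 N (contact force between cap and pot above 45 N).
It fails at once if a bystander is shoved more than 30 mm or tipped over (distance of any of mug, glaze_jar, brush_pot from where it was at the start of the episode above 0.03 m or angle between any of mug, glaze_jar, brush_pot's own z axis and vertical above 0.5 rad).
It also fails if it takes over 72 s, if anything falls off the work surface, if the arm or the gripper's body presses on something with over 40 N, if the wrist force passes 120 N, or if a joint passes its speed limit or range.

## Working session

There is one attempt and no reset: what is moved stays moved. The work goes in short steps, Python scripts to look and compute and a tool call to move; the robot and the scene stay as the last step left them, time stands still between calls to the robot, and variables do not carry over. Pictures are saved under pics/ and viewed, and the job is handed in when it is done.

Besides the shell and the picture viewer there is one more tool, called after ">>>" as name(argument=value, ...), one argument or row to a line, values as JSON. step_arm: Moves the arm, as the interface text tells. Its arguments: {"type":"object","properties":{"rows":{"type":"array","items":{"type":"array","items":{"type":"number"}}},"grip":{"type":"number"}},"required":["rows"]}

```bash
ls; mkdir -p pics; python3 - <<'E'
from cell import env
import cv2,numpy as np
s=env.state();print({k:np.round(v,3) for k,v in s.items()})
for n in ["scene","top","wrist"]:
    im=env.read_camera(n);cv2.imwrite(f"pics/{n}0.png",im[:,:,::-1])
    print(n,env.get_calibration(n))
E
```

```text
pics
{'t': np.float64(0.0), 'joints': array([ 1.102,  0.492,  1.559,  0.   ,  1.092, -0.106]), 'qvel': array([-0.   ,  0.   , -0.002,  0.   ,  0.001,  0.001]), 'tau': array([ 1.0000e-03, -6.1265e+01, -2.5817e+01,  6.9000e-02,  4.8000e-02,
       -0.0000e+00]), 'eef_pos': array([221.698, 584.128, 239.062]), 'tcp_rot': array([ 3.031,  1.57 , -2.045]), 'ft_force': array([ 0.581, -0.173, -0.444]), 'moment': array([-0.036, -0.027,  0.032]), 'opening': np.float64(1.001)}
scene {'fx': 507.94326593996095, 'fy': 507.94326593996095, 'cx': 321.70088444656204, 'cy': 198.90583258477648, 'pose': array([[-8.57213895e-01,  3.81658667e-01, -3.45718094e-01,
         9.80006973e+02],
       [ 5.14859937e-01,  6.21924374e-01, -5.90024845e-01,
         7.22504852e+02],
       [-1.01775866e-02, -6.83773891e-01, -7.29622973e-01,
         9.44364979e+02],
       [ 0.00000000e+00,  0.00000000e+00,  0.00000000e+00,
         1.00000000e+00]])}
top {'fx': 406.31806204930757, 'fy': 406.31806204930757, 'cx': 311.451543115244, 'cy': 202.39861043433316, 'pose': array([[ 1.44752435e-02, -9.85667212e-01,  1.68079189e-01,
         4.28536972e+02],
       [-9.99895043e-01, -1.43715062e-02,  1.83367003e-03,
         6.81116417e+01],
       [ 6.08162680e-04, -1.68088090e-01, -9.85771791e-01,
         1.07665194e+03],
       [ 0.00000000e+00,  0.00000000e+00,  0.00000000e+00,
         1.00000000e+00]])}
wrist {'fx': 354.1366885822973, 'fy': 354.1366885822973, 'cx': 320.26632149469197, 'cy': 201.90974581824904, 'hand_eye': array([[-1.42952032e-04, -2.83457162e-01,  9.58984889e-01,
        -1.45871023e+02],
       [-2.19483428e-04, -9.58984867e-01, -2.83457188e-01,
         8.01740981e+01],
       [ 9.99999966e-01, -2.51002072e-04,  7.48746860e-05,
        -2.20973690e-01],
       [ 0.00000000e+00,  0.00000000e+00,  0.00000000e+00,
         1.00000000e+00]])}
```

View pics/scene0.png

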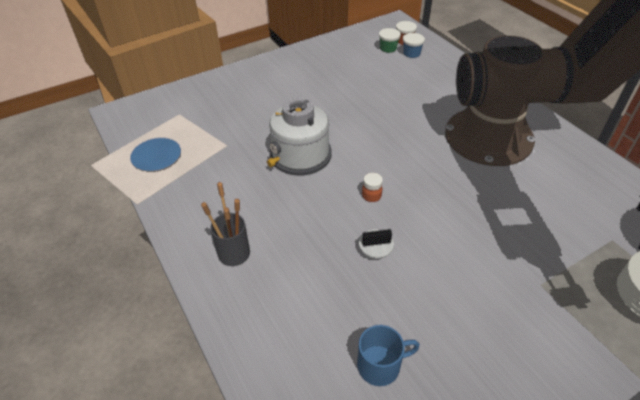

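View pics/top0.png

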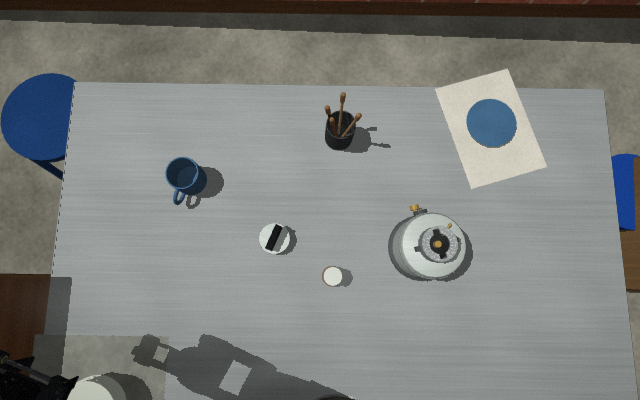

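View pics/wrist0.png

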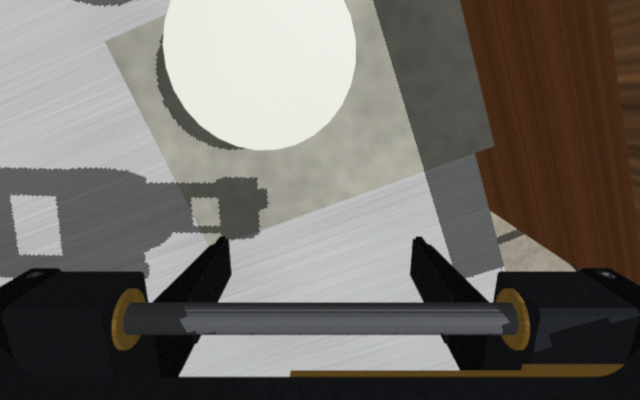

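The top view shows the cap at about (275,238), the pot mouth at about (438,243), the jar at (333,276), the brush pot at (340,130) and the mug at (183,175). I'll enlarge the parts that matter.

```bash
cat > h.py <<'E'
from cell import env
import cv2,numpy as np
from scipy.spatial.transform import Rotation as R
def ray(n,uv,z,st=None):
    c=env.get_calibration(n)
    d=np.array([(uv[0]-c['cx'])/c['fx'],(uv[1]-c['cy'])/c['fy'],1])
    if n=='wrist':
        T=np.eye(4);T[:3,:3]=R.from_euler('xyz',st['tcp_rot']).as_matrix();T[:3,3]=st['eef_pos'];P=T@c['hand_eye']
    else: P=c['pose']
    d=P[:3,:3]@d;o=P[:3,3]
    return o+d*(z-o[2])/d[2]
def proj(n,p,st=None):
    c=env.get_calibration(n)
    if n=='wrist':
        T=np.eye(4);T[:3,:3]=R.from_euler('xyz',st['tcp_rot']).as_matrix();T[:3,3]=st['eef_pos'];P=T@c['hand_eye']
    else: P=c['pose']
    q=P[:3,:3].T@(np.array(p)-P[:3,3]);return np.array([c['fx']*q[0]/q[2]+c['cx'],c['fy']*q[1]/q[2]+c['cy']])
E
python3 - <<'E'
from h import *
im=cv2.imread('pics/top0.png')
a=cv2.resize(im[210:270,245:305],(400,400),interpolation=cv2.INTER_CUBIC)
b=cv2.resize(im[213:273,408:468],(400,400),interpolation=cv2.INTER_CUBIC)
cv2.imwrite('pics/crop0.png',np.hstack([a,b]))
print('cap disc',ray('top',(275,238),31),'mouth',ray('top',(438,243.5),164))
print('bar',ray('top',(269,250),66),ray('top',(281,226),66))
for n,uv,z in [('jar',(333,276),60),('brush',(340,128),100),('mug',(183,175),85)]: print(n,ray('top',uv,z))
c=env.get_calibration('wrist');s=env.state();print(R.from_euler('xyz',s['tcp_rot']).as_matrix().round(3))
E
```

```text
cap disc [512.57849845 162.45755014  31.        ] mouth [ 494.88103842 -215.02677178  164.        ]
bar [479.89030399 173.26245752  66.        ] [539.93909694 145.19726455  66.        ]
jar [418.83337022  14.28952677  60.        ]
brush [786.05703323   0.8278173  100.        ]
mug [662.52146568 392.58648086  85.        ]
[[-0.    -0.935  0.355]
 [-0.001  0.355  0.935]
 [-1.     0.    -0.001]]
```

View pics/crop0.png

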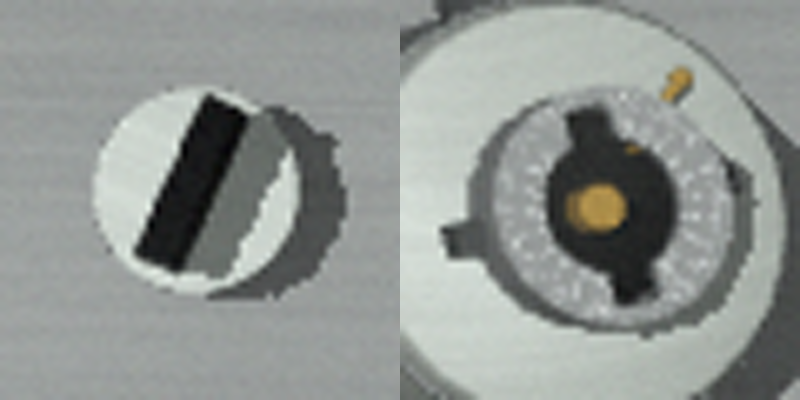

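The slot line is about +13° from x, from (590,122) to (630,290) in the crop, and the bar is about -23°. I'll move above the cap for a wrist view.

>>> step_arm(
  rows=[
    [6,-50,-35,0,0,0],
    [6,-50,-35,0,0,0],
    [6,-50,-35,0,0,0],
    [6,-50,-35,0,0,0],
    [6,-50,-35,0,0,0],
    [6,-50,-35,0,0,0],
    [6,-50,-35,0,0,0],
    [6,-50,-35,0,0,0],
  ],
)

```text
t: 1.15
eef_pos: [500.8, 174.5, 189.4]
tcp_rot: [-1.21, 1.571, 0.005]
ft_force: [0.4, 1.3, 1.0]
opening: 0.996
```

```bash
cat >> h.py <<'E'
def tgt(p,yawz):
    """local delta of tool to reach pos p, tool x down, tool z at yaw yawz"""
    s=env.state();M=R.from_euler('xyz',s['tcp_rot']).as_matrix()
    x=np.array([0,0,-1.]);z=np.array([np.cos(yawz),np.sin(yawz),0]);y=np.cross(z,x)
    G=np.column_stack([x,y,z])
    print('pos',s['eef_pos'].round(2),'zyaw',round(np.arctan2(M[1,2],M[0,2]),4),'t',round(float(s['t']),2),'F',s['ft_force'].round(2),'j6',s['joints'][5].round(3),'op',round(float(s['opening']),3))
    print('d',(M.T@(np.array(p)-s['eef_pos'])).round(1),'rv',R.from_matrix(M.T@G).as_rotvec().round(4))
E
python3 - <<'E'
from h import *
tgt((511,160,185),np.pi/2-.43)
E
```

```text
pos [500.83 174.5  189.38] zyaw 1.2152 t 1.15 F [0.36 1.34 0.97] j6 -1.004 op 0.996
d [  4.4 -14.6 -10.1] rv [0.0744 0.0001 0.0003]
```

>>> step_arm(
  rows=[
    [4,-14,-10,0.074,0,0],
    [0,0,0,0,0,0],
  ],
)

```text
t: 1.4
eef_pos: [512.3, 156.3, 184.4]
tcp_rot: [2.51, 1.57, -2.639]
ft_force: [-0.1, 0.3, -0.3]
opening: 1.001
```

```bash
python3 - <<'E'
from h import *
import json
s=env.state();im=env.read_camera('wrist');cv2.imwrite('pics/w1.png',im[:,:,::-1])
json.dump({k:np.array(s[k]).tolist() for k in('eef_pos','tcp_rot')},open('w1.json','w'))
tgt((511,160,185),np.pi/2-.43)
E
```

```text
pos [511.99 156.98 184.62] zyaw 1.1365 t 1.45 F [-0.17  0.32 -1.02] j6 -0.962 op 1.0
d [-0.4  2.2  2.3] rv [-0.0043 -0.0005 -0.0003]
```

View pics/w1.png

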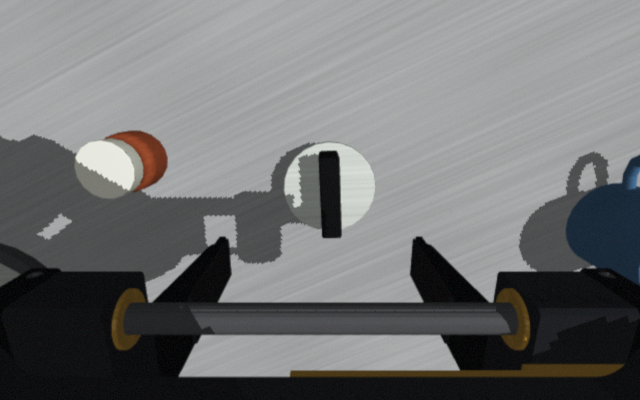

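The bar is at cols 320–341 and rows 152–238, and the disc centre is near (330,187). Next I'll fit both.

```bash
python3 - <<'E'
from h import *
import json
s=json.load(open('w1.json'));im=cv2.imread('pics/w1.png')
g=cv2.cvtColor(im,cv2.COLOR_BGR2GRAY)
m=np.zeros_like(g);m[140:245,300:360]=(g[140:245,300:360]<50)*255
ys,xs=np.nonzero(m)
for y in range(148,242,6):
    q=xs[ys==y]; print(y,q.min() if len(q) else None,q.max() if len(q) else None,end='; ')
a=cv2.resize(im[130:250,270:390],(600,600),interpolation=cv2.INTER_CUBIC);cv2.imwrite('pics/c1.png',a)
print(); print(ray('wrist',(330,187),31,s))
for uv in [(330,152),(331,238),(320,152),(340,152)]: print(uv,ray('wrist',uv,66,s))
E
```

```text
148 None None; 154 319 336; 160 319 338; 166 319 338; 172 319 338; 178 320 338; 184 320 338; 190 320 339; 196 320 339; 202 321 339; 208 321 339; 214 321 339; 220 321 339; 226 322 340; 232 322 340; 238 None None; 
[510.94716917 165.99961903  31.        ]
(330, 152) [478.11893889 180.01061352  66.        ]
(331, 238) [541.28055059 152.03026578  66.        ]
(320, 152) [474.9615097  173.23913969  66.        ]
(340, 152) [481.27625604 186.78184708  66.        ]
```

View pics/c1.png

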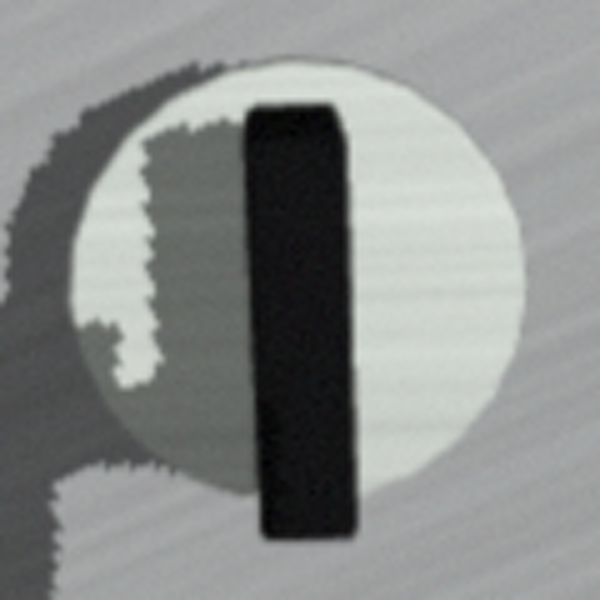

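```bash
python3 - <<'E'
from h import *
tgt((510.3,165.5,60),np.pi/2-.40)
E
```

```text
pos [511.99 156.98 184.62] zyaw 1.1365 t 1.45 F [-0.17  0.32 -1.02] j6 -0.962 op 1.0
d [124.6   5.1   7.1] rv [-0.0343 -0.0005 -0.0004]
```

>>> step_arm(
  rows=[
    [0,5,7,-0.034,0,0],
    [40,0,0,0,0,0],
    [40,0,0,0,0,0],
  ],
)

```text
t: 1.82
eef_pos: [510.2, 170.1, 106.2]
tcp_rot: [-0.971, 1.564, 0.212]
ft_force: [0.8, 0.1, 0.0]
opening: 0.997
```

```bash
python3 - <<'E'
from h import *
tgt((510.3,165.5,60),np.pi/2-.40)
s=env.state();im=env.read_camera('wrist');cv2.imwrite('pics/w2.png',im[:,:,::-1])
E
```

```text
pos [510.16 170.14 106.24] zyaw 1.183 t 1.82 F [0.8  0.09 0.03] j6 -0.984 op 0.997
d [46.2 -1.6 -4.4] rv [0.0122 0.0038 0.0054]
```

View pics/w2.png

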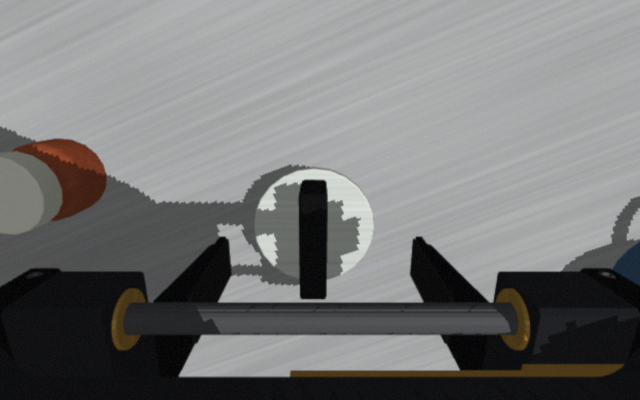

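The bar is at cols 301–327 (centre ~313.5) and rows 181–298, and it stands vertical. Centring on it.

```bash
python3 - <<'E'
from h import *
s=env.state()
a=ray('wrist',(313.5,181),66,s);b=ray('wrist',(313.5,298),66,s);print(a,b,(a+b)/2,np.linalg.norm(a-b),np.arctan2(*(b-a)[1::-1]))
print(ray('wrist',(313.5,224),31,s))
c=(a+b)/2
tgt((c[0],c[1],60),np.pi/2+np.arctan2(*(b-a)[1::-1]))
E
```

```text
[471.82634108 180.68397893  66.        ] [536.28187065 153.92407678  66.        ] [504.05410587 167.30402785  66.        ] 69.78973889376793 -0.3935138520863967
[505.58903212 165.99264502  31.        ]
pos [508.33 169.81 101.91] zyaw 1.1829 t 1.88 F [-2.55 -0.97 -4.63] j6 -0.984 op 0.997
d [41.9  3.  -4. ] rv [0.0056 0.0004 0.0004]
```

>>> step_arm(
  rows=[
    [12,2,-4,0.005,0,0],
    [0,0,0,0,0,0],
    [0,0,0,0,0,0],
  ],
)

```text
t: 2.25
eef_pos: [503.9, 170.2, 91.0]
tcp_rot: [1.027, 1.57, 2.213]
ft_force: [0.3, -0.5, 0.3]
opening: 0.998
```

```bash
python3 - <<'E'
from h import *
s=env.state();im=env.read_camera('wrist');cv2.imwrite('pics/w3.png',im[:,:,::-1])
s2=env.state();print(s['eef_pos'],s2['eef_pos'])
import json
json.dump({k:np.array(s[k]).tolist() for k in('eef_pos','tcp_rot')},open('w3.json','w'))
tgt((509,165.5,60),np.pi/2-.40)
cv2.imwrite('pics/c3.png',cv2.resize(im[150:350,220:420,::-1],(600,600),interpolation=cv2.INTER_CUBIC))
E
```

```text
[503.9168568  170.24945543  91.01438946] [503.93958507 170.18023801  91.06616742]
pos [503.94 170.18  91.07] zyaw 1.1862 t 2.3 F [-0.62  0.33 -0.01] j6 -0.985 op 0.999
d [31.1 -6.5 -2.4] rv [ 0.0154  0.0003 -0.0001]
```

View pics/c3.png

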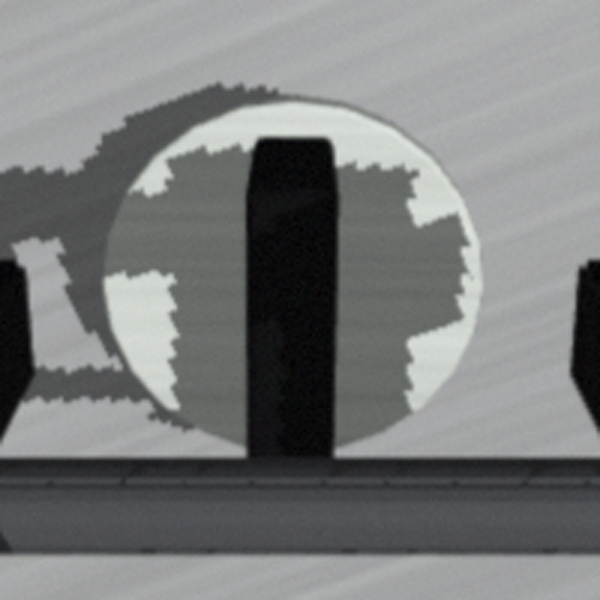

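```bash
python3 - <<'E'
from h import *
from scipy.optimize import least_squares
import json
s=json.load(open('w3.json'));im=cv2.imread('pics/w3.png')
u0,v0=220,150
# disc rim points (crop coords) z=31 top rim
P=[(104,280),(481,280),(292,98),(170,150),(427,160),(130,370),(455,370)]
W=np.array([ray('wrist',(u0+x/3,v0+y/3),31,s)[:2] for x,y in P])
print(W.round(1))
f=least_squares(lambda q:np.hypot(*(W-q).T)-40,[509,166],loss='soft_l1');print(f.x,f.fun.round(1))
a=ray('wrist',(u0+292/3,v0+138/3),31,s);b=ray('wrist',(u0+292/3,v0+195/3),66,s);print(a,b)
yaw=1.1862-np.pi/2;d=np.array([np.cos(yaw),np.sin(yaw)]);print('centre from end',a[:2]+33*d,b[:2]+33*d)
E
```

```text
[[495.6 129. ]
 [525.2 202.1]
 [474.2 180.2]
 [474.9 153.3]
 [496.3 200.6]
 [516.7 125.3]
 [542.9 190. ]]
[512.25496453 164.77357625] [-0.5 -0.5  1.1 -0.9 -0.8 -0.3 -0.3]
[481.81622731 177.07359387  31.        ] [482.21928685 177.19901725  66.        ]
centre from end [512.405576   164.69248945] [512.80863554 164.81791283]
```

```bash
python3 - <<'E'
from h import *
tgt((512.4,164.7,59.5),1.186)
E
```

```text
pos [503.94 170.18  91.07] zyaw 1.1862 t 2.3 F [-0.62  0.33 -0.01] j6 -0.985 op 0.999
d [31.6 -9.9 -1.9] rv [ 0.0002  0.0003 -0.0001]
```

>>> step_arm(
  rows=[
    [8,-10,-2,0,0,0],
    [22,0,0,0,0,0],
    [0,0,0,0,0,0],
  ],
)

```text
t: 2.68
eef_pos: [514.8, 164.3, 61.7]
tcp_rot: [-0.935, 1.567, 0.252]
ft_force: [-0.0, 0.5, 0.5]
opening: 0.999
```

```bash
python3 - <<'E'
from h import *
tgt((512.4,164.7,59.5),1.186)
E
```

```text
pos [514.78 164.33  61.68] zyaw 1.1872 t 2.67 F [-0.02  0.46  0.45] j6 -1.001 op 0.999
d [ 2.2  2.4 -0.6] rv [0.0012 0.0023 0.0031]
```

>>> step_arm(
  rows=[
    [2,2,-0.5,0.001,0.002,0.003],
    [0,0,0,0,0,0],
    [0,0,0,0,0,0],
  ],
)

```text
t: 3.05
eef_pos: [513.6, 164.4, 61.0]
tcp_rot: [-0.906, 1.569, 0.28]
ft_force: [0.7, 0.4, 0.6]
opening: 1.0
```

>>> step_arm(
  rows=[
    [0,0,0,0,0,0],
    [0,0,0,0,0,0],
    [0,0,0,0,0,0],
    [0,0,0,0,0,0],
    [0,0,0,0,0,0],
  ],
  grip=0,
)

```text
t: 3.68
eef_pos: [513.8, 164.5, 61.5]
tcp_rot: [-0.938, 1.568, 0.248]
ft_force: [-0.1, 0.5, -0.0]
opening: 0.532
```

```bash
python3 - <<'E'
from h import *
tgt((512.4,164.7,59.5),1.186)
E
```

```text
pos [513.81 164.53  61.55] zyaw 1.1861 t 3.67 F [-0.14  0.51 -0.04] j6 -0.999 op 0.532
d [ 2.   1.4 -0.4] rv [0.0001 0.0016 0.0022]
```

>>> step_arm(
  rows=[
    [1,1,0,0,0.001,0.002],
    [0,0,0,0,0,0],
    [0,0,0,0,0,0],
    [0,0,0,0,0,0],
    [0,0,0,0,0,0],
    [0,0,0,0,0,0],
    [0,0,0,0,0,0],
  ],
  grip=0,
)

```text
t: 4.55
eef_pos: [512.7, 164.9, 60.3]
tcp_rot: [0.582, 1.57, 1.769]
ft_force: [0.5, -0.6, -0.5]
opening: 0.167
```

```bash
python3 - <<'E'
from h import *
tgt((512.4,164.7,59.5),1.186)
E
```

```text
pos [512.7  164.92  60.31] zyaw 1.1861 t 4.55 F [ 0.53 -0.63 -0.49] j6 -0.998 op 0.167
d [ 0.8  0.2 -0.3] rv [ 0.0001  0.0004 -0.0002]
```

```bash
python3 - <<'E'
from h import *
f=lambda x,y: ray('top',(408+(x-400)*.15-.43,213+y*.15-.43),164)
a,b=f(587,111),f(632,300);print(a,b,(a+b)/2,np.linalg.norm(a-b),np.arctan2(*(a-b)[1::-1]))
print(f(612,208))
# collar outer rim pts
P=[f(493,205),f(738,205),f(615,86),f(615,328)];print(np.array(P).round(1))
E
```

```text
[ 526.91697125 -210.87837274  164.        ] [ 463.74850559 -223.57761636  164.        ] [ 495.33273842 -217.22799455  164.        ] 64.43233538320929 0.19839315744144673
[ 494.32204566 -218.07313733  164.        ]
[[ 494.7 -178.1  164. ]
 [ 495.9 -260.5  164. ]
 [ 535.6 -220.7  164. ]
 [ 454.4 -217.5  164. ]]
```

>>> step_arm(
  rows=[
    [-20,0,0,0,0,0],
    [-60,0,0,0,0,0],
    [-60,0,0,0,0,0],
    [-50,0,0,0,0,0],
  ],
)

```text
t: 5.05
eef_pos: [511.2, 164.4, 251.1]
tcp_rot: [2.103, 1.56, -2.994]
ft_force: [0.6, -0.5, -3.1]
opening: 0.167
```

>>> step_arm(
  rows=[
    [0,0,0,-0.12,0,0],
    [0,0,0,-0.14,0,0],
    [0,0,0,-0.14,0,0],
    [0,0,0,-0.14,0,0],
    [0,0,0,-0.05,0,0],
  ],
)

```text
t: 5.68
eef_pos: [510.9, 164.5, 254.7]
tcp_rot: [1.458, 1.565, -3.03]
ft_force: [-0.3, -0.9, -1.9]
opening: 0.166
```

```bash
python3 - <<'E'
from h import *
tgt((568.5,-203.5,255),1.77)
E
```

```text
pos [510.86 164.47 254.66] zyaw 1.7953 t 5.67 F [-0.33 -0.9  -1.89] j6 -1.607 op 0.166
d [  -0.4   25.7 -371.6] rv [ 0.0253  0.0005 -0.0055]
```

>>> step_arm(
  rows=[
    [0,3,-45,0.02,0,-0.005],
    [0,3,-52,0,0,0],
    [0,3,-52,0,0,0],
    [0,3,-52,0,0,0],
    [0,3,-52,0,0,0],
    [0,3,-52,0,0,0],
    [0,3,-45,0,0,0],
    [0,0,0,0,0,0],
  ],
)

```text
t: 6.68
eef_pos: [562.2, -192.5, 251.2]
tcp_rot: [1.021, 1.565, 2.799]
ft_force: [-0.5, 0.5, -2.7]
opening: 0.168
```

```bash
python3 - <<'E'
from h import *
tgt((568.5,-203.5,255),1.77)
E
```

```text
pos [ 562.2 -192.5  251.2] zyaw 1.778 t 6.67 F [-0.48  0.5  -2.74] j6 -2.218 op 0.168
d [ -3.9  -3.9 -12. ] rv [ 0.008   0.0031 -0.0052]
```

>>> step_arm(
  rows=[
    [-4,-4,-12,0.008,0.003,-0.005],
    [0,0,0,0,0,0],
    [0,0,0,0,0,0],
  ],
)

```text
t: 7.05
eef_pos: [568.7, -202.4, 255.0]
tcp_rot: [0.668, 1.569, 2.439]
ft_force: [-0.1, 0.4, -2.9]
opening: 0.169
```

```bash
python3 - <<'E'
from h import *
import json
s=env.state();im=env.read_camera('wrist');cv2.imwrite('pics/w4.png',im[:,:,::-1])
json.dump({k:np.array(s[k]).tolist() for k in('eef_pos','tcp_rot')},open('w4.json','w'))
tgt((568.5,-203.5,255),1.77)
print(proj('wrist',(495,-218.5,164),s))
E
```

```text
pos [ 568.77 -202.45  255.06] zyaw 1.7707 t 7.1 F [ 0.09  0.53 -2.96] j6 -2.222 op 0.167
d [ 0.1  0.5 -1. ] rv [ 0.0007  0.0009 -0.0007]
[318.68282867 105.22678059]
```

View pics/w4.png

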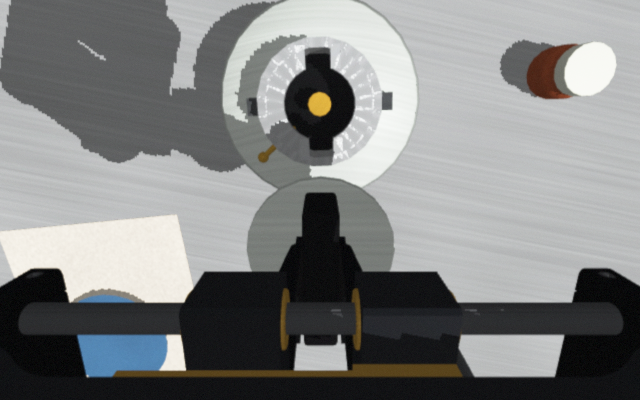

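The mouth centre is near (319,102), the slots run from (317,50) to (320,155), and the held cap disc is below. I'll fit these precisely.

```bash
python3 - <<'E'
from h import *
im=cv2.imread('pics/w4.png')
a=cv2.resize(im[25:175,245:395],(600,600),interpolation=cv2.INTER_CUBIC)
for i in range(0,600,100): cv2.putText(a,str(i),(0,i+5),0,.4,(0,0,255));cv2.putText(a,str(i),(i,10),0,.4,(0,0,255))
cv2.imwrite('pics/c4.png',a)
E
```

```text
(no output)
```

View pics/c4.png

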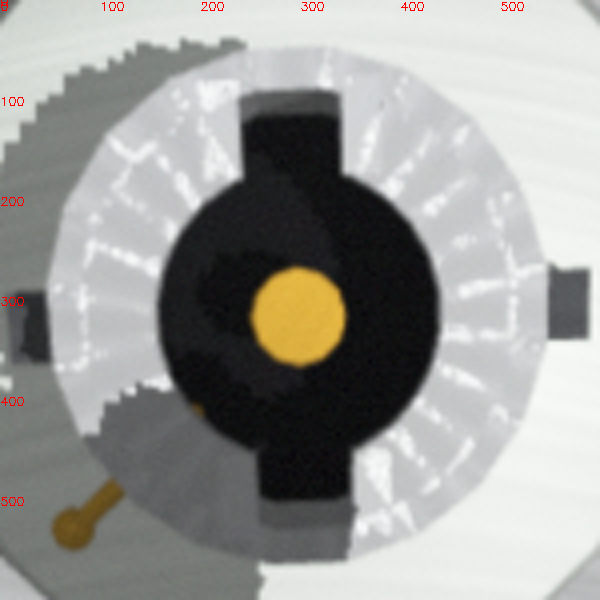

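```bash
python3 - <<'E'
from h import *
from scipy.optimize import least_squares
import json
s=json.load(open('w4.json'));im=cv2.imread('pics/w4.png')
k=lambda x,y: (245+(x+.5)/4-.5,25+(y+.5)/4-.5)
f=lambda x,y: ray('wrist',k(x,y),164,s)
a,b=f(291,135),f(306,480);print('slot yaw',np.arctan2(*(b-a)[1::-1]))
e1,e2=f(288.5,94),f(308,527);print('ends',e1,e2,np.linalg.norm(e1-e2),(e1+e2)/2)
W=np.array([f(*p)[:2] for p in [(48,310),(548,290),(290,47),(295,562),(110,130),(500,160),(520,425),(100,480)]])
q=least_squares(lambda q:np.hypot(*(W-q).T)-40,[495,-218]);print('collar',q.x,q.fun.round(1))
W=np.array([f(*p)[:2] for p in [(158,310),(440,310),(185,230),(415,230),(185,395),(415,395)]])
q=least_squares(lambda q:np.hypot(*(W-q).T)-23,[495,-218]);print('bore',q.x,q.fun.round(1))
pm=f(298.5,316);print('plunger@153',ray('wrist',k(298.5,316),153,s))
# cap disc edges: brightness profile
z=s['eef_pos'][2]-60.3+31
a=cv2.resize(im[165:305,240:400],(800,700),interpolation=cv2.INTER_CUBIC);cv2.imwrite('pics/c5.png',a)
W=np.array([ray('wrist',p,z,s)[:2] for p in [(247.5,245),(393.5,245),(320.5,178),(265,198),(376,198)]])
q=least_squares(lambda q:np.hypot(*(W-q).T)-40,[565,-200]);print('cap',q.x,q.fun.round(1),'tcp',s['eef_pos'])
M=R.from_euler('xyz',s['tcp_rot']).as_matrix();print('cap rel tool',M.T@(np.r_[q.x,s['eef_pos'][2]]-s['eef_pos']))
E
```

```text
slot yaw 0.24387572265927052
ends [ 461.83974473 -226.38081088  164.        ] [ 527.12202457 -210.03008978  164.        ] 67.29875289575406 [ 494.48088465 -218.20545033  164.        ]
collar [ 494.58053766 -218.71498568] [-0.2  0.8  0.3 -0.4  0.5  0.1  0.6  1.5]
bore [ 494.04813907 -218.13706101] [-0.2 -0.4 -0.5 -0.4 -0.6 -0.5]
plunger@153 [ 494.12528597 -218.31134383  153.        ]
cap [ 566.93341309 -202.9018344 ] [-0.9 -0.8 -0.7  0.6  0.5] tcp [568.7014637212693, -202.43822246520432, 254.9595277018118]
cap rel tool [ 1.55799320e-03  1.82488621e+00 -1.03570862e-01]
```

View pics/c5.png

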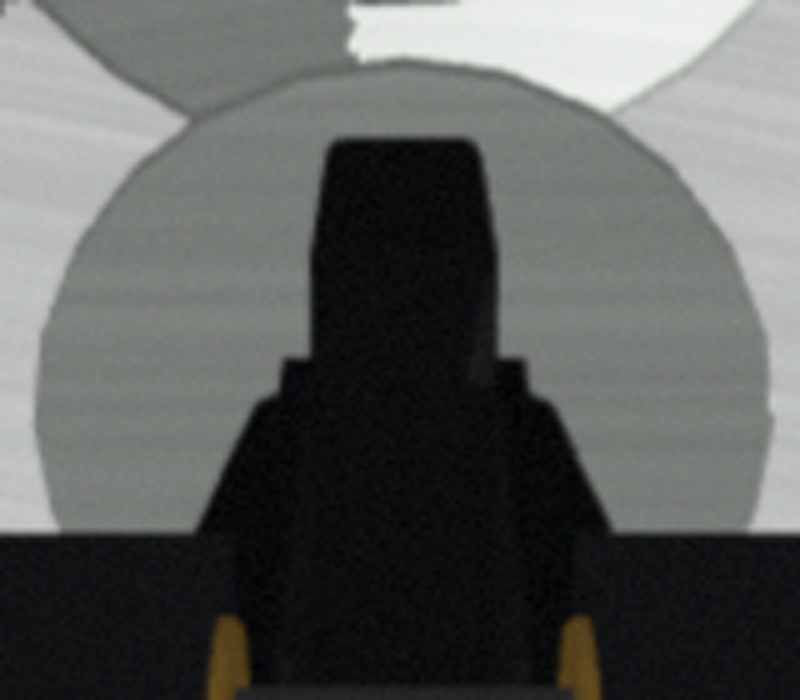

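```bash
python3 - <<'E'
from h import *
import json
s=json.load(open('w4.json'))
M=R.from_euler('xyz',s['tcp_rot']).as_matrix()
z=s['eef_pos'][2]-60.3+31
for uv,zz in [((320.5,193),z),((320.5,178),z)]:
  print(M.T@(ray('wrist',uv,zz,s)-s['eef_pos']))
zy=1.8148;y=np.array([-np.sin(zy),np.cos(zy)])
p=np.array([494.3,-218.3])-1.2*y;print(p)
tgt((*p,235),zy)
E
```

```text
[29.33047268 33.27161099 -0.14227644]
[29.33769642 41.12410194 -0.14199837]
[ 495.46445421 -218.01009244]
pos [ 568.77 -202.45  255.06] zyaw 1.7707 t 7.1 F [ 0.09  0.53 -2.96] j6 -2.222 op 0.167
d [20.1 74.9 -0.7] rv [-0.0441  0.001  -0.0007]
```

>>> step_arm(
  rows=[
    [0,40,0,-0.044,0.001,0],
    [6,32,2,0,0,0],
    [8,0,0,0,0,0],
    [0,0,0,0,0,0],
  ],
)

```text
t: 7.6
eef_pos: [497.0, -214.2, 241.1]
tcp_rot: [-2.764, 1.57, -0.944]
ft_force: [-0.1, -0.2, -2.7]
opening: 0.164
```

```bash
python3 - <<'E'
from h import *
zy=1.8148;y=np.array([-np.sin(zy),np.cos(zy)])
p=np.array([494.3,-218.3])-.7*y;print(p)
tgt((*p,228),zy)
E
```

```text
[ 494.97926496 -218.13088726]
pos [ 497.01 -214.17  241.1 ] zyaw 1.8197 t 7.6 F [-0.08 -0.21 -2.65] j6 -2.348 op 0.164
d [13.1  2.9 -3.3] rv [ 0.0049 -0.0007  0.0003]
```

>>> step_arm(
  rows=[
    [4,3,-3.3,0.005,-0.001,0],
    [6,0,0,0,0,0],
    [0,0,0,0,0,0],
    [0,0,0,0,0,0],
  ],
)

```text
t: 8.1
eef_pos: [496.5, -217.9, 230.3]
tcp_rot: [-1.255, 1.57, 0.561]
ft_force: [0.2, -0.5, -2.2]
opening: 0.164
```

```bash
python3 - <<'E'
from h import *
tgt((495,-218.1,228),1.8148)
s=env.state();im=env.read_camera('wrist');cv2.imwrite('pics/w6.png',im[:,:,::-1])
im=env.read_camera('scene');cv2.imwrite('pics/s6.png',cv2.resize(im[60:220,220:420,::-1],(800,640)[:2])[:600])
E
```

```text
pos [ 496.46 -217.91  230.33] zyaw 1.8158 t 8.1 F [ 0.16 -0.5  -2.24] j6 -2.352 op 0.164
d [2.3 1.5 0.2] rv [0.001  0.0002 0.0007]
```

View pics/w6.png

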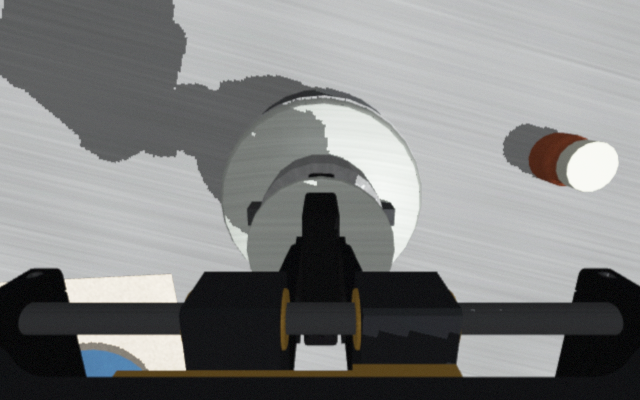

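View pics/s6.png

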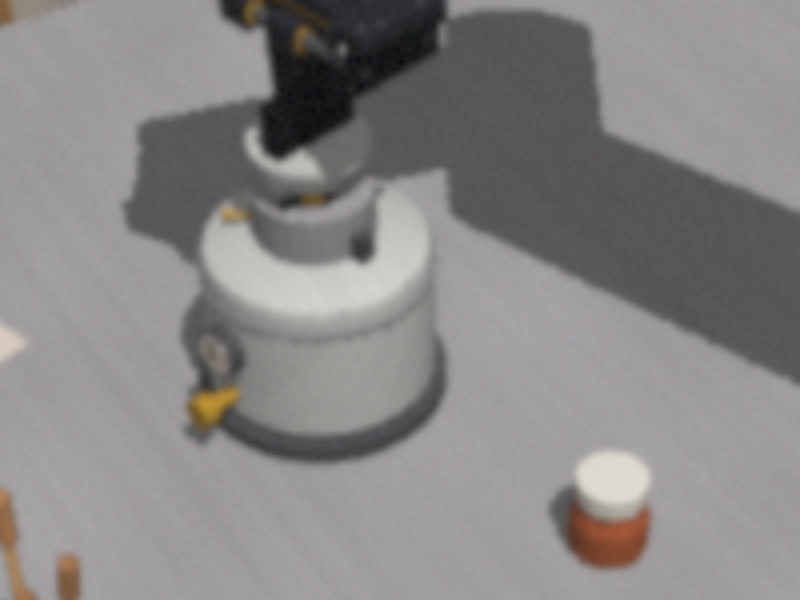

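>>> step_arm(
  rows=[
    [2,1.5,0,0.001,0,0.001],
    [3,0,0,0,0,0],
    [2,0,0,0,0,0],
    [0,0,0,0,0,0],
  ],
)

```text
t: 8.7
eef_pos: [494.8, -218.3, 223.1]
tcp_rot: [1.89, 1.571, -2.578]
ft_force: [0.5, 0.0, -2.5]
opening: 0.164
```

```bash
python3 - <<'E'
from h import *
tgt((495,-218.1,220),1.8148)
E
```

```text
pos [ 494.83 -218.28  223.06] zyaw 1.8147 t 8.7 F [ 0.52  0.02 -2.49] j6 -2.352 op 0.164
d [ 3.1 -0.2  0.1] rv [-0.0001 -0.     -0.0001]
```

>>> step_arm(
  rows=[
    [2,0,0,0,0,0],
    [2,0,0,0,0,0],
    [0,0,0,0,0,0],
  ],
)

```text
t: 9.07
eef_pos: [494.8, -218.3, 218.8]
tcp_rot: [2.249, 1.571, -2.219]
ft_force: [-0.2, -0.4, -2.4]
opening: 0.168
```

>>> step_arm(
  rows=[
    [2,0,0,0,0,0],
    [2,0,0,0,0,0],
    [0,0,0,0,0,0],
  ],
)

```text
t: 9.45
eef_pos: [494.9, -218.3, 214.5]
tcp_rot: [2.162, 1.571, -2.307]
ft_force: [0.1, -0.6, -2.8]
opening: 0.165
```

The cap origin is at about 154 mm with no contact, so the lugs are in the slots. Next I'll press against the spring.

>>> step_arm(
  rows=[
    [2,0,0,0,0,0],
    [2,0,0,0,0,0],
    [0,0,0,0,0,0],
  ],
)

```text
t: 9.82
eef_pos: [495.0, -218.4, 210.8]
tcp_rot: [-2.537, 1.57, -0.722]
ft_force: [-0.9, -0.9, 1.3]
opening: 0.165
```

>>> step_arm(
  rows=[
    [2,0,0,0,0,0],
    [2,0,0,0,0,0],
    [0,0,0,0,0,0],
  ],
)

```text
t: 10.2
eef_pos: [495.0, -218.4, 207.1]
tcp_rot: [-2.51, 1.57, -0.695]
ft_force: [-0.6, 0.8, 3.4]
opening: 0.169
```

>>> step_arm(
  rows=[
    [2,0,0,0,0,0],
    [2,0,0,0,0,0],
    [0,0,0,0,0,0],
  ],
)

```text
t: 10.58
eef_pos: [495.0, -218.4, 203.2]
tcp_rot: [-2.465, 1.569, -0.65]
ft_force: [-2.2, 0.7, 5.2]
opening: 0.163
```

```bash
python3 - <<'E'
from h import *
tgt((495,-218.3,202.8),1.8148)
print(env.state()['moment'])
E
```

```text
pos [ 494.99 -218.38  203.21] zyaw 1.8148 t 10.57 F [-2.21  0.68  5.17] j6 -2.352 op 0.163
d [ 0.4 -0.   0.1] rv [-0.     -0.0012  0.001 ]
[0.28232089 0.4758214  0.01796366]
```

>>> step_arm(
  rows=[
    [0.3,0,0,0.05,0,0],
    [0,0,0,0.06,0,0],
    [0,0,0,0.06,0,0],
    [0,0,0,0,0,0],
  ],
)

```text
t: 11.08
eef_pos: [495.6, -218.8, 203.5]
tcp_rot: [-2.274, 1.567, -0.635]
ft_force: [-2.4, 1.1, 5.2]
opening: 0.165
```

```bash
python3 - <<'E'
from h import *
tgt((495,-218.3,202.8),1.8148)
print(env.state()['moment'])
E
```

```text
pos [ 495.56 -218.8   203.49] zyaw 1.6393 t 11.07 F [-2.39  1.14  5.18] j6 -2.177 op 0.165
d [0.7 0.5 0.5] rv [-0.1755 -0.0027  0.0027]
[3.24269216e-01 4.96835863e-01 3.62971013e-04]
```

>>> step_arm(
  rows=[
    [0.5,0.5,0.4,0.06,-0.002,0.002],
    [0.1,0,0,0.06,0,0],
    [0.1,0,0,0.06,0,0],
    [0,0,0,0,0,0],
  ],
)

```text
t: 11.58
eef_pos: [495.9, -219.2, 203.5]
tcp_rot: [-2.008, 1.566, -0.555]
ft_force: [-2.8, 0.2, 5.2]
opening: 0.168
```

```bash
python3 - <<'E'
from h import *
tgt((495,-218.3,202.8),1.4593)
print(env.state()['moment'])
E
```

```text
pos [ 495.92 -219.17  203.52] zyaw 1.4533 t 11.57 F [-2.76  0.23  5.19] j6 -1.991 op 0.168
d [0.7 1.  0.8] rv [-0.006  -0.0019  0.004 ]
[ 0.38479047  0.48861606 -0.02527537]
```

>>> step_arm(
  rows=[
    [0.5,0.6,0.5,0.06,-0.002,0.003],
    [0.1,0.2,0.2,0.06,0,0],
    [0.1,0.2,0.2,0.06,0,0],
    [0,0,0,0,0,0],
  ],
)

```text
t: 12.08
eef_pos: [496.1, -219.2, 203.7]
tcp_rot: [-1.823, 1.566, -0.555]
ft_force: [-1.8, 1.6, 5.4]
opening: 0.166
```

```bash
python3 - <<'E'
from h import *
tgt((495,-218.3,202.8),1.029)
print(env.state()['moment'])
E
```

```text
pos [ 496.13 -219.2   203.66] zyaw 1.2675 t 12.07 F [-1.85  1.57  5.36] j6 -1.805 op 0.166
d [0.9 1.4 0.5] rv [ 0.2385 -0.0007  0.0052]
[0.40513829 0.49470589 0.01984611]
```

>>> step_arm(
  rows=[
    [1,0.8,0.4,0.05,0,0.004],
    [0.3,0.2,0.2,0.05,0,0],
    [0.1,0.2,0.2,0.05,0,0],
    [0,0,0,0,0,0],
  ],
)

```text
t: 12.58
eef_pos: [496.4, -219.0, 203.1]
tcp_rot: [-1.923, 1.565, -0.81]
ft_force: [-1.1, 1.5, 5.8]
opening: 0.166
```

```bash
python3 - <<'E'
from h import *
tgt((495,-218.3,202.8),1.029)
print(env.state()['moment'])
E
```

```text
pos [ 496.36 -219.04  203.12] zyaw 1.1127 t 12.57 F [-1.09  1.53  5.77] j6 -1.648 op 0.166
d [0.3 1.5 0.1] rv [ 0.0837 -0.0018  0.0055]
[0.37201904 0.54666145 0.01518478]
```

>>> step_arm(
  rows=[
    [0.3,0.5,0,0.04,0,0.003],
    [0.1,0.2,0,0.03,0,0],
    [0,0,0,0,0,0],
  ],
)

```text
t: 12.95
eef_pos: [496.5, -219.2, 203.3]
tcp_rot: [-1.905, 1.565, -0.865]
ft_force: [-2.0, 1.1, 5.0]
opening: 0.165
```

```bash
python3 - <<'E'
from h import *
tgt((495,-218.3,202.8),1.029)
print(env.state()['moment'])
E
```

```text
pos [ 496.45 -219.15  203.27] zyaw 1.0405 t 12.95 F [-2.03  1.14  5.04] j6 -1.576 op 0.165
d [0.5 1.7 0. ] rv [ 0.0115 -0.0017  0.0051]
[0.28764481 0.56151826 0.06519229]
```

>>> step_arm(
  rows=[
    [0.1,0.2,0,0.03,0,0],
    [0.1,0.2,0,0.03,0,0],
    [0,0,0,0,0,0],
  ],
)

```text
t: 13.32
eef_pos: [496.4, -219.2, 203.3]
tcp_rot: [-1.915, 1.564, -0.934]
ft_force: [-2.1, 0.6, 4.8]
opening: 0.171
```

```bash
python3 - <<'E'
from h import *
tgt((495,-218.3,202.8),1.029)
print(env.state()['moment'])
E
```

```text
pos [ 496.41 -219.18  203.3 ] zyaw 0.9811 t 13.32 F [-2.14  0.59  4.82] j6 -1.515 op 0.171
d [ 0.5  1.7 -0. ] rv [-0.0479 -0.0025  0.0064]
[0.18931637 0.35560497 0.79567922]
```

A reaction moment of 0.8 N m appeared, so the lugs are at the stop. I'll check the tell-tale before releasing.

```bash
python3 - <<'E'
from h import *
im=env.read_camera('wrist');cv2.imwrite('pics/w7.png',im[:,:,::-1])
im2=env.read_camera('scene');
cv2.imwrite('pics/s7.png',cv2.resize(im2[85:165,250:350,::-1],(750,600),interpolation=cv2.INTER_CUBIC))
print(env.state()['moment'],env.state()['eef_pos'])
E
```

```text
[0.18248558 0.35913454 0.80148332] [ 496.38647246 -219.18731007  203.28809763]
```

View pics/w7.png

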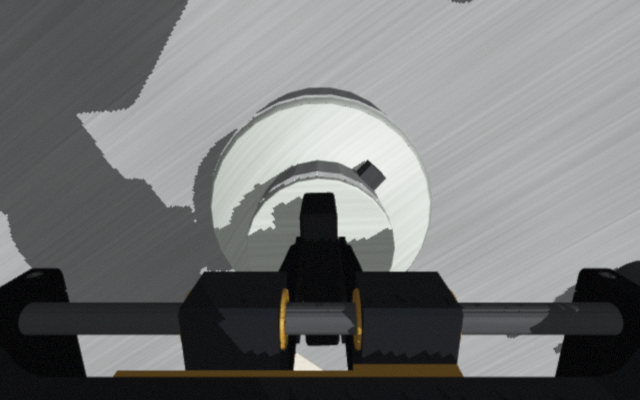

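View pics/s7.png

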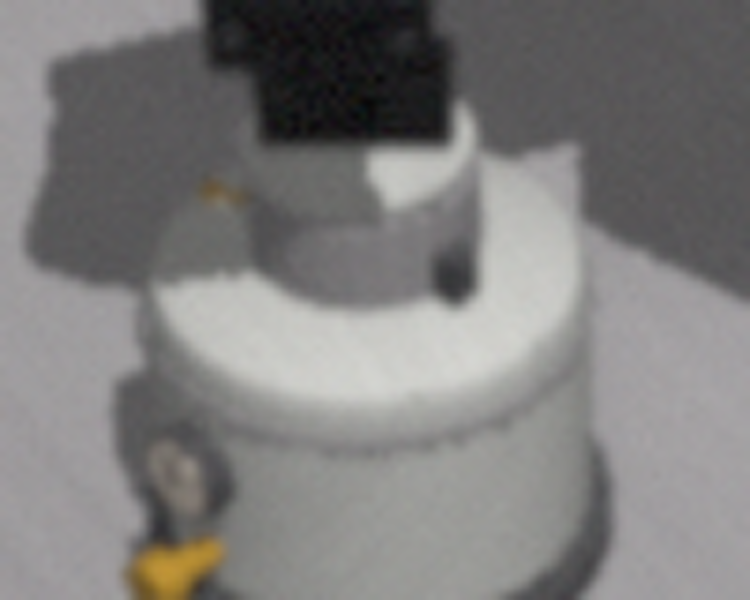

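The tell-tale moved in the scene view from about row 113 to row 110 (col ~279). Before opening the gripper I'll let the spring lift the cap onto the ledge.

>>> step_arm(
  rows=[
    [-1,0,0,0.01,0,0],
    [-1,0,0,0,0,0],
    [0,0,0,0,0,0],
  ],
)

```text
t: 13.8
eef_pos: [496.2, -219.0, 203.7]
tcp_rot: [-2.06, 1.566, -1.088]
ft_force: [0.4, 1.0, 1.1]
opening: 0.169
```

```bash
python3 - <<'E'
from h import *
tgt((495,-218.3,202.8),1.029)
print(env.state()['moment'])
E
```

```text
pos [ 496.22 -219.04  203.67] zyaw 0.9716 t 13.8 F [0.41 0.99 1.12] j6 -1.506 op 0.169
d [ 0.9  1.4 -0.1] rv [-0.0574 -0.0025  0.0044]
[ 0.04752473 -0.04050286  0.80259332]
```

>>> step_arm(
  rows=[
    [-0.7,0,0,0,0,0],
    [0,0,0,0,0,0],
  ],
)

```text
t: 14.05
eef_pos: [496.2, -219.1, 204.0]
tcp_rot: [-2.097, 1.566, -1.126]
ft_force: [1.0, -0.0, -3.2]
opening: 0.172
```

>>> step_arm(
  rows=[
    [0,0,0,0,0,0],
    [0,0,0,0,0,0],
    [0,0,0,0,0,0],
    [0,0,0,0,0,0],
  ],
  grip=60,
)

```text
t: 14.55
eef_pos: [496.5, -219.3, 205.3]
tcp_rot: [-1.809, 1.565, -0.841]
ft_force: [-1.0, 0.1, -0.0]
opening: 0.535
```

```bash
python3 - <<'E'
from h import *
tgt((495,-218.3,202.8),1.029)
print(env.state()['moment'])
im2=env.read_camera('scene');
cv2.imwrite('pics/s8.png',cv2.resize(im2[85:165,250:350,::-1],(750,600),interpolation=cv2.INTER_CUBIC))
E
```

```text
pos [ 496.49 -219.29  205.27] zyaw 0.9686 t 14.55 F [-1.01  0.07 -0.03] j6 -1.504 op 0.535
d [ 2.5  1.8 -0. ] rv [-0.0604 -0.0016  0.006 ]
[ 0.04929808  0.02188772 -0.02320202]
```

View pics/s8.png

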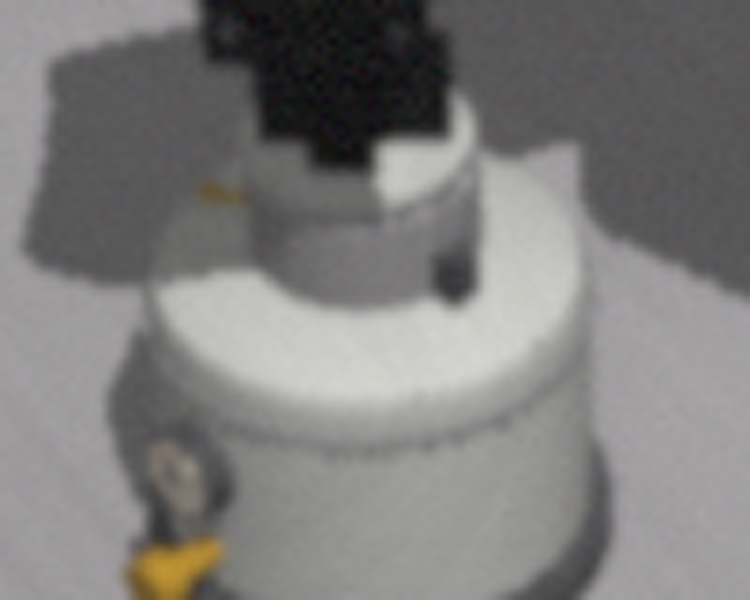

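The cap stayed put and the pointer is still at (205–245,190) in the crop. I'll retreat straight up and look from above.

>>> step_arm(
  rows=[
    [-10,0,0,0,0,0],
    [-20,0,0,0,0,0],
    [-40,0,0,0,0,0],
    [-30,-50,0,0,0,0],
    [0,-20,0,0,0,0],
    [0,0,0,0,0,0],
    [0,0,0,0,0,0],
  ],
)

```text
t: 15.48
eef_pos: [554.1, -258.6, 312.7]
tcp_rot: [-1.743, 1.563, -0.775]
ft_force: [-0.1, -0.6, -0.1]
opening: 0.632
```

```bash
python3 - <<'E'
from h import *
import json
s=env.state();im=env.read_camera('wrist');cv2.imwrite('pics/w9.png',im[:,:,::-1])
json.dump({k:np.array(s[k]).tolist() for k in('eef_pos','tcp_rot')},open('w9.json','w'))
im2=env.read_camera('scene');
cv2.imwrite('pics/s9.png',cv2.resize(im2[85:165,250:350,::-1],(750,600),interpolation=cv2.INTER_CUBIC))
im2=env.read_camera('top');cv2.imwrite('pics/t9.png',im2[:,:,::-1])
tgt((495,-218.3,202.8),1.029)
E
```

```text
pos [ 554.13 -258.58  312.62] zyaw 0.9686 t 15.62 F [0.35 0.22 0.76] j6 -1.512 op 0.625
d [ 1.093e+02  7.230e+01 -1.000e-01] rv [-0.0604 -0.0016  0.0071]
```

View pics/w9.png

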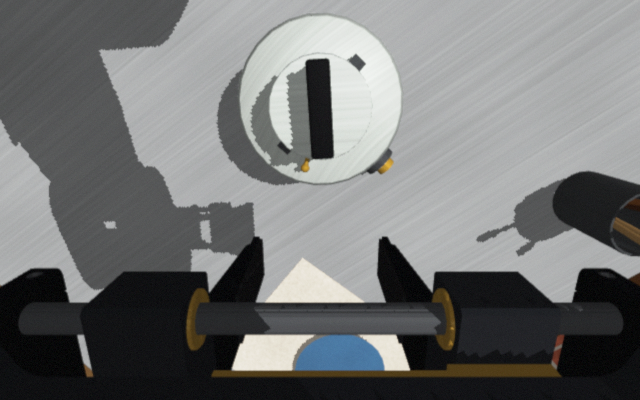

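View pics/s9.png

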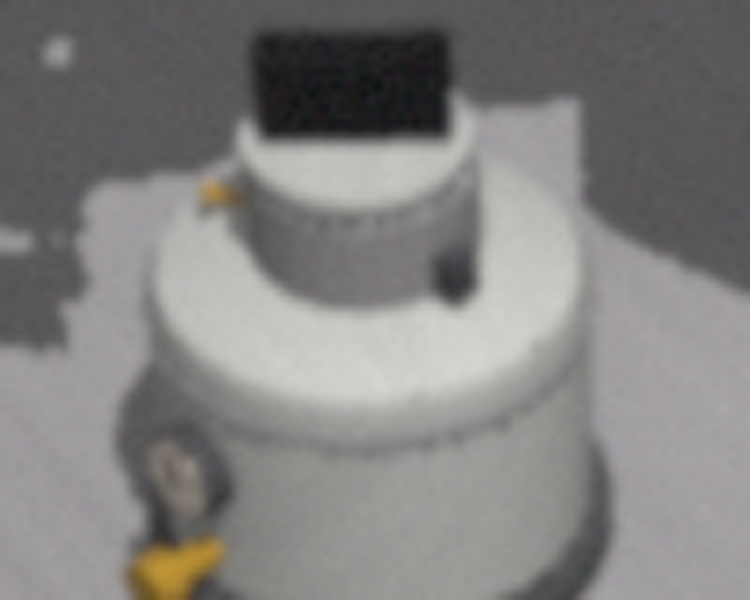

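View pics/t9.png

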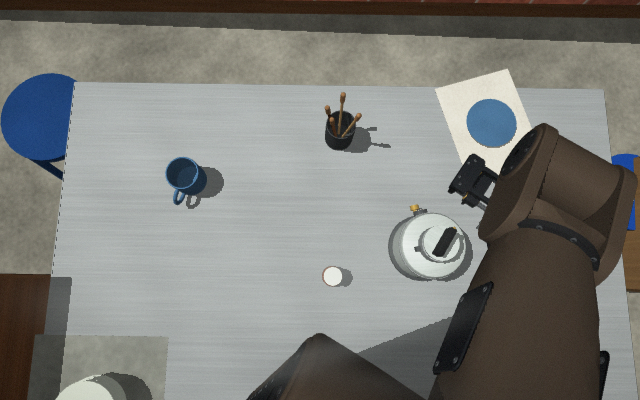

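```bash
python3 - <<'E'
from h import *
import json
s4=json.load(open('w4.json'));s9=json.load(open('w9.json'))
c=np.array([494.4,-218.3])
for z in (140,147,155):
  for uv,s in (((262.7,156.7),s4),((305.5,168),s9)):
    p=ray('wrist',uv,z,s)[:2]-c;print(z,np.hypot(*p).round(1),np.arctan2(p[1],p[0]).round(3))
im=cv2.imread('pics/w9.png');cv2.imwrite('pics/c9.png',cv2.resize(im[35:185,250:400],(600,600),interpolation=cv2.INTER_CUBIC))
g=cv2.cvtColor(im,cv2.COLOR_BGR2GRAY)
for y in range(70,156,12):
  q=np.nonzero(g[y,300:345]<45)[0]+300;print(y,q.min(),q.max(),end='; ')
E
```

```text
140 56.5 -0.635
140 56.7 -0.838
147 54.9 -0.636
147 55.2 -0.839
155 53.1 -0.637
155 53.6 -0.84
70 306 328; 82 307 329; 94 308 329; 106 309 330; 118 309 330; 130 310 331; 142 311 332; 154 312 332;
```

View pics/c9.png

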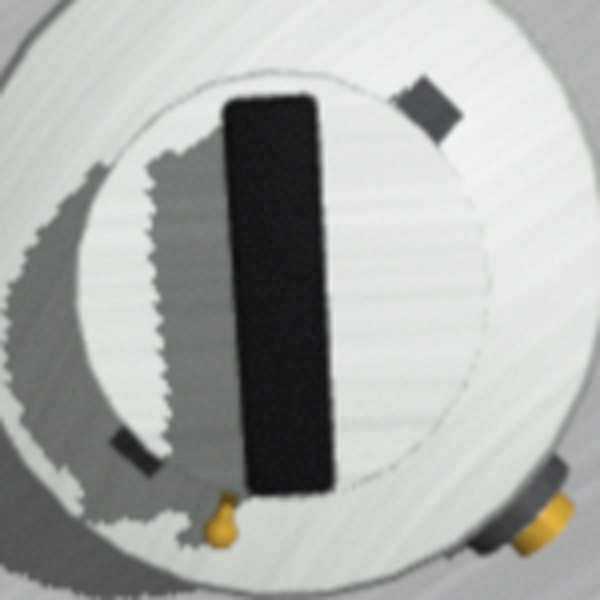

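The pointer swung 0.20 rad. The bar yaw is about -0.54, which is the slot yaw of 0.244 minus 0.785, so the cap is at the stop. The bystanders haven't moved, and the gripper is clear.

```bash
python3 - <<'E'
from cell import env
print(env.job_done(), env.state()['t'])
E
```

```text
the job is handed in; nothing more can be done
the job is handed in; nothing more can be done
```

The filler cap is locked in the neck, twisted right up to the stop, and it stayed locked when I let go. I handed the job in at about 16 s; it reports no verdict.

**What I did:** I found the cap and mouth in the top and wrist images, with the slot line at about +0.24 rad, and gripped the cap by its bar. The lugs went through both slots without contact. I pushed against the spring with about 8 N to an origin height of about 143 mm. Then I twisted clockwise until the stop gave a 0.8 N m reaction, eased the cap up onto the ledge and opened the gripper.

**Last checks:**
- **Twist:** the bar ended at a yaw of about -0.54 rad, which is the slot angle less 45°.
- **Tell-tale:** it swung about 0.20 rad, against 0.22 nominal, and stayed there after release.
- **Cap position:** the cap looks seated, centred and level in the pictures. I did not measure its final height or tilt.
- **Bystanders and arm:** the mug, jar and brush pot are at their starting pixels in the top view. The gripper is clear and the wrist force is near zero.
- **Load on the pot:** the wrist force stayed under 7 N at each reading. From the 0.8 N m at the stop I estimate about 25 N between lugs and stops, roughly 2.5 kg. I did not measure that contact directly.

**Disagreements:** An early wrist fix of the cap was off by up to 8 mm, because the arm was still moving and I had mistaken the bar's end face for its top edge. A settled picture corrected it before I gripped. The top camera's slot angle of 0.20 rad differed from the wrist camera's 0.24. I used 0.24, and it fitted.

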